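Put the radio gear back on its own display stands

TASK

At this tailgate radio sale the hand radio, the square meter and the round loudspeaker have each been put back on a wrong display stand. Move each one to the stand cut to its own outline (hand radio on the oblong, meter on the square, loudspeaker on the round), upright, centred and square to the stand, either way round; the empty rubber mat is free for parking one on the way. Set each down rather than dropping it, never stack them, knock them together or tip them over, and leave the mug, the jar and the screwdriver where they are.

Things in the scene. Friction and masses are not known exactly. Their poses are not given: they have to be found in the camera images.
- handheld: loose two-way hand radio lying on its back, black case 58 (x) x 120 (y) x 34 mm high, about 0.3 kg, with a display and keys on its upper face; a 13 mm thick stub antenna sticks out 30 mm further from its +y end (centred 16 mm to the -x side of the middle, 17 mm up). Origin: centre of the case's underside; y along the case towards the antenna end, z up. Belongs on oblong_stand
- meter: loose box-shaped power meter, painted grey, 64 x 64 x 60 mm high, about 0.35 kg, with a round white dial on its +x side face and vent slots on top. Origin: centre of its underside; x towards the dial, z up. Belongs on square_stand
- speaker: loose round loudspeaker, grey plastic drum 66 mm across and 46 mm high, about 0.3 kg, with a dark ringed grille on top. Origin: centre of its underside; z up (its turn about z does not matter). Belongs on round_stand
- oblong_stand: fixed oblong plywood display stand, 78 (x) x 140 (y) x 15 mm high, flat top without a rim. Origin: centre of its underside, on the work surface; y along its length, z up
- square_stand: fixed square plywood display stand, 84 x 84 x 15 mm high, flat top without a rim. Origin: centre of its underside, on the work surface; x and y along its sides, z up
- round_stand: fixed round plywood display stand, 90 mm across and 15 mm high, flat top without a rim. Origin: centre of its underside, on the work surface; z up
- spare_mat: fixed black rubber mat, 100 (x) x 160 (y) x 4 mm thick, empty at the start: a free spot for parking any one of the things. Origin: centre of its underside, on the work surface; y along its length, z up
- mug: bystander, to be left alone: loose blue mug, 72 mm across, 85 mm high, handle towards its +y. Origin: centre of its underside
- jar: bystander, to be left alone: loose amber jar with a steel cap, 60 mm across, 90 mm high. Origin: centre of its underside
- screwdriver: bystander, to be left alone: loose screwdriver lying across the far side of the work surface, along its own x with the handle to -x, 200 mm long, handle 26 mm thick. Origin: at the middle of its length, level with the underside of the handle
Things that resemble listed ones, but are neither listed nor needed, are in the scene too. Of the things like the handheld, leave any that is orange or purple; of the rest the smaller one is meant.

How it is judged:
By the outcome, as a careful person would: the job done as asked, in the order asked, and still so for the second after the job is handed in, with the robot touching nothing.
It also fails if it takes over 96 s, if anything falls off the work surface, if the arm or the gripper's body presses on something with over 40 N, if the wrist force passes 120 N, or if a joint passes its speed limit or range.

ROBOT

A 6-joint arm with a two-finger parallel gripper is mounted at the origin on the work surface. World frame = base frame: x ahead of the robot, y to its left, z up, the work surface at z = 0. Lengths are in m, angles in rad, forces in N, time in s.
With the tool pointing down it reaches from about 0.3 to 0.775 m from the base axis. Payload 14.6 kg.
Tool frame: the origin (TCP) lies at the very end of the fingers, on their centre line; the grasp point (between the pads) lies 19 mm behind it; z points along the fingers, y is the line along which they close (so a half turn about z gives the same grasp; the last joint's range is limited). The gripper opens to 85 mm and grips with 20 to 120 N. Pads are 22 mm wide; open, the fingers measure 114 mm over their backs; the gripper's body (76 mm by 85 mm) begins 54 mm behind the grasp point. The pads swing forward as they close: fully open they stand 13 mm farther back than shut.
Start: joints at [-1.323, 0.3, 1.521, -0, 1.321, -0.067], TCP at [0.17, -0.523, 0.231] pointing down, gripper open.
Joint ranges: [-3.03, 3.03], [-0.79, 2.21], [0.23, 2.52], [-1.04, 4.18], [0, 3.07], [-2.55, 2.55]. Speed limits (rad/s): [2.22, 2.22, 2.57, 3.14, 3.14, 3.14].

INTERFACE

Orientations are given as a unit quaternion [w, x, y, z].
In Python, from workcell import r gives the robot as it stands.
- The arm moves only by the shell command python3 -m jog 'ROWS' [OPENING]. ROWS is JSON, a list that holds one entry, the list of rows, each a list of 6 numbers: the shift along the tool's x, y, z in mm, then the turn, a rotation vector about the tool's x, y, z in degrees. In form: [[[dx, dy, dz, rx, ry, rz], ...]]. A call has 1 to 12 rows; each row shifts and turns the commanded pose from where the row before left it, along the tool's axes as they then stand; what a row does not reach is not made up. A row lasts 1/10 s, in which the tool goes at most 50 mm and 8.59 degrees, less where a joint would pass 70% of its speed; a pose out of reach is approached as far as the arm can. A call is refused whole if a number of a shift passes 50 or a number of a turn 8.59, either way. A call with a gripper value outside its range is refused whole. OPENING is the finger opening in mm, from 0 to 85.4, set as the call begins (- or left out, the last holds). The fingers move at their own pace and stop on an object; the grip force is fixed at half the most. Time passes only in rows, so rows that do not move let the fingers close. It gives the time, the measured TCP pose, the force, the opening and the grip force at its end, in the units of the state.
- r.get_state(): the state, without advancing time (a new reading comes with each control period).
- r.grab_frame(name): name is "scene" or "top" or "wrist"; returns a dict with "color" (384x512x3 uint8, blue, green, red), "range_z" (384x512 float32, m along the optical axis (not along the pixel's ray), 0 where there is no reading), "fx", "fy", "cx", "cy" (pixels), "eye" and "orientation" of the camera in the world; the wrist camera has in their place "hand_eye" (4x4, takes a point from camera to tool coordinates, whose origin is the TCP and whose axes are the flange's). Camera axes: x right, y up, looking along -z (the intrinsics and any distortion apply to the point x, -y, -z); pixel columns grow to the right and rows downward; lengths in m; the calibration is good to about 2 mm. A picture is of the moment at which its call begins: read the wrist's pose just before it.
- r.finish_job(): hands the job in; it is judged then, once.
The state is a dict: "clock": time; "qpos": joint angles; "dq": joint speeds; "joint_torque": joint torques, N m; "eef_pos": TCP position; "tcp_rot": TCP orientation; "wrist_force": force on the tool from outside, world axes, zero at the start; "ft_torque": the same for the moment, N m; "finger_gap": opening from 0.0 (shut) to 1.0 (fully open); "finger_force": force on a finger pad.
Only numpy, scipy, OpenCV 4.12 (cv2) and the standard library are available. Lean on these libraries where they do the work, as an engineer would, in place of code of your own. Each camera call takes 0.05 s, during which the arm holds its last target. There are 200 camera calls.

## Working session

There is one attempt and no reset: what is moved stays moved. The work goes in short steps, Python scripts to look and compute and a shell command to move; the robot and the scene stay as the last step left them, time stands still between calls to the robot, and variables do not carry over. Pictures are saved under pics/ and viewed, at most 14 in all, crops included, and the job is handed in when it is done.

```bash
ls; mkdir -p pics; cat > h.py <<'E'
import numpy as np, cv2, pickle
from scipy.spatial.transform import Rotation as R
from workcell import r
def q2R(q): return R.from_quat([q[1],q[2],q[3],q[0]])
def grab(n):
    s=r.get_state(); f=r.grab_frame(n); f['s']=s
    pickle.dump(f,open(f'pics/{n}.pkl','wb')); return f
def load(n): return pickle.load(open(f'pics/{n}.pkl','rb'))
def cloud(f):
    z=f['range_z']; v,u=np.mgrid[:z.shape[0],:z.shape[1]]
    p=np.stack([(u-f['cx'])/f['fx']*z,-(v-f['cy'])/f['fy']*z,-z],-1)
    if 'hand_eye' in f:
        H=np.array(f['hand_eye']); p=p@H[:3,:3].T+H[:3,3]
        p=q2R(f['s']['tcp_rot']).apply(p.reshape(-1,3)).reshape(p.shape)+f['s']['eef_pos']
    else: p=q2R(f['orientation']).apply(p.reshape(-1,3)).reshape(p.shape)+f['eye']
    p[z==0]=np.nan
    return p
E
python3 - <<'E'
from h import *
for n in ('top','scene'):
    f=grab(n); print(n,{k:v for k,v in f.items() if k not in('color','range_z','s')})
    cv2.imwrite(f'pics/{n}1.png',cv2.resize(f['color'],(768,576),interpolation=cv2.INTER_CUBIC))
print(r.get_state())
E
```

```text
pics
top {'fx': 425.92610063958983, 'fy': 425.92610063958983, 'cx': 257.34345124284215, 'cy': 188.58524559279743, 'eye': array([ 0.36865958, -0.0606766 ,  1.15750155]), 'orientation': array([-0.70254384, -0.04455203,  0.06341909,  0.70740744])}
scene {'fx': 387.20630685624127, 'fy': 387.20630685624127, 'cx': 255.42665693824372, 'cy': 189.0580584681933, 'eye': array([ 1.37179125, -0.21509502,  0.61107468]), 'orientation': array([0.6647302 , 0.36219339, 0.3033636 , 0.57872294])}
{'clock': 0.1, 'qpos': array([-1.32261454e+00,  3.00446439e-01,  1.52152014e+00, -7.32848003e-06,
        1.32071504e+00, -6.66048976e-02]), 'dq': array([ 0.00038961, -0.00067659, -0.00249388, -0.00155773, -0.00073733,
        0.00115806]), 'joint_torque': array([ 1.69452593e-03, -5.44376349e+01, -3.62370622e+01, -5.84400914e-05,
        2.98789484e-03,  6.15947719e-07]), 'eef_pos': array([ 0.170228  , -0.52276945,  0.23076063]), 'tcp_rot': array([-5.41919307e-04,  9.87638929e-01,  1.56745176e-01, -5.29000741e-05]), 'wrist_force': array([ 0.37432079, -0.21726699, -0.38441336]), 'ft_torque': array([ 0.04785615, -0.01420176,  0.01385073]), 'finger_force': 0.0, 'finger_gap': 0.9984356640321429}
```

View pics/top1.png

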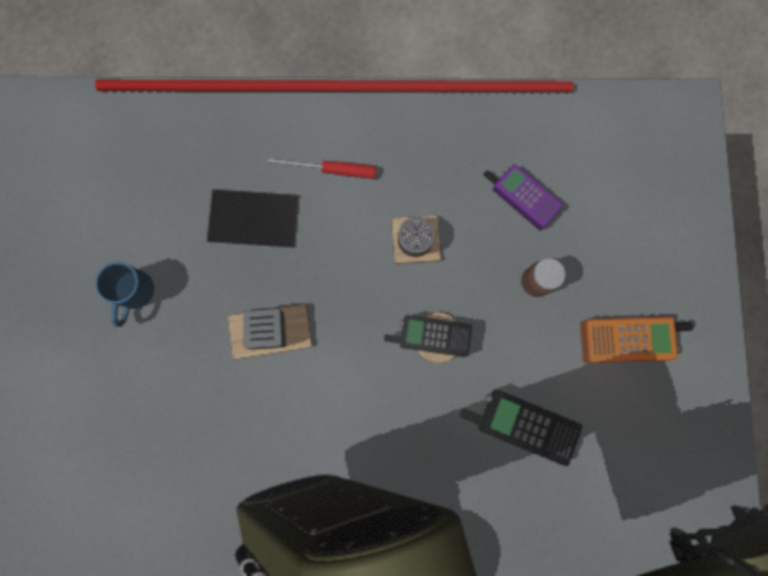

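View pics/scene1.png

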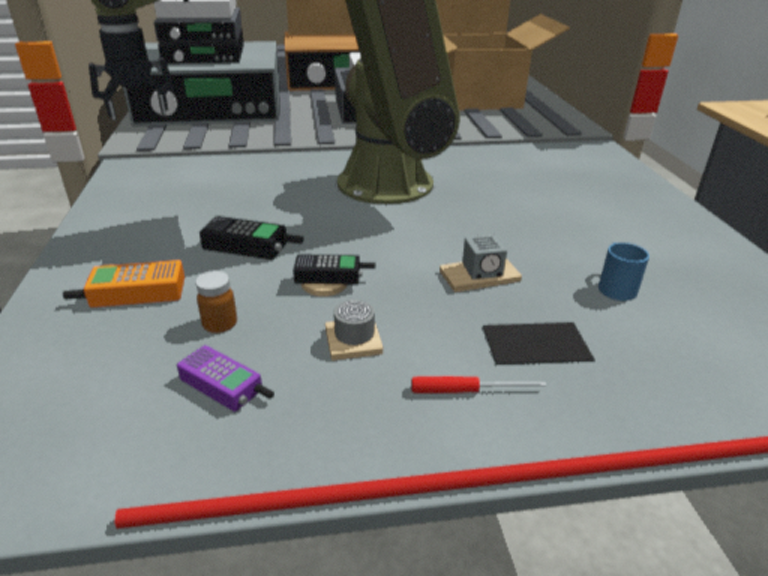

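Top view (768×576 picture): the mat is at (253,218), the meter on the oblong stand at (270,332), the speaker on the square stand at (416,238). What could be taken for the handheld:
- small black on the round stand (437,335)
- large black (530,428)
- orange (632,340)
- purple (528,197)

Excluding orange and purple, the smaller black one on the round stand is meant. I'll measure its size and look at a close crop.

```bash
cat >> h.py <<'E'
def rect(p,box,zlo,zhi,er=0):
    # box: world x0,x1,y0,y1 ; returns minAreaRect centre(mm), size, angle of long side
    m=(p[...,0]>box[0])&(p[...,0]<box[1])&(p[...,1]>box[2])&(p[...,1]<box[3])&(p[...,2]>zlo)&(p[...,2]<zhi)
    if er:
        m=cv2.morphologyEx(m.astype(np.uint8),cv2.MORPH_OPEN,np.ones((er,er)))>0
    q=p[m]; c,s,a=cv2.minAreaRect((q[:,:2]*1000).astype(np.float32))
    b=cv2.boxPoints((c,s,a)); e=b[1]-b[0]; g=b[2]-b[1]; e=e if np.linalg.norm(e)>np.linalg.norm(g) else g
    ang=np.degrees(np.arctan2(e[1],e[0]))
    return dict(c=np.round(c,1),s=np.round(sorted(s),1),long=round(float(ang),1),z=np.round(np.percentile(q[:,2],[5,50,95])*1000,1),n=len(q))
E
python3 - <<'E'
from h import *
f=load('top'); p=cloud(f)
def at(u,v): return p[int(v/1.5),int(u/1.5)]
for n,(u,v) in dict(mat=(253,218),meter=(263,328),wood=(297,325),spk=(416,236),radio=(437,335),big=(530,428),purple=(528,197),jar=(548,274),mug=(118,284),floor=(350,280)).items(): print(n,np.round(at(u,v)*1000))
def nb(u,v,d): a=at(u,v); return (a[0]-d,a[0]+d,a[1]-d,a[1]+d)
print('radio',rect(p,nb(437,335,.11),.03,.08,7))
print('big',rect(p,nb(530,428,.13),.02,.08,7))
print('meter',rect(p,nb(263,328,.08),.06,.1))
print('spk',rect(p,nb(416,236,.07),.05,.1))
print('obl',rect(p,nb(270,332,.1),.009,.025))
print('sq',rect(p,nb(416,238,.08),.009,.025))
print('rnd',rect(p,nb(437,335,.08),.010,.022))
f=grab('scene'); ps=cloud(f)
for n,b,lo,hi in (('meter',nb(263,328,.08),.06,.1),('spk',nb(416,236,.07),.05,.1),('sq',nb(416,238,.08),.009,.025),('obl',nb(270,332,.1),.009,.025)): print('S',n,rect(ps,b,lo,hi))
c=load('top')['color']
cv2.imwrite('pics/crop1.png',cv2.resize(c[190:320,240:400],(800,650))[:600])
# mat by colour
g=c.max(2); m=np.zeros_like(g); m[120:170,130:205]=(g[120:170,130:205]<45)
q=p[m>0]; k,s,a=cv2.minAreaRect((q[:,:2]*1000).astype(np.float32)); print('mat',k,s,a)
E
```

```text
mat [668. 153.  10.]
meter [461. 119.  75.]
wood [471.  67.  16.]
spk [ 622. -143.   60.]
radio [ 448. -178.   51.]
big [ 288. -336.   41.]
purple [ 700. -353.   35.]
jar [ 549. -366.   90.]
mug [547. 393.   6.]
floor [555. -26.  -1.]
radio {'c': array([ 447.9, -176.8]), 's': array([ 58.2, 119.7]), 'long': 81.2, 'z': array([45.5, 49.6, 53.3]), 'n': 998}
big {'c': array([ 346.5, -357. ]), 's': array([165.4, 206.4]), 'long': -19.5, 'z': array([41.4, 46.3, 50.3]), 'n': 1978}
meter {'c': array([461.5, 120.4]), 's': array([64.3, 66.9]), 'long': 3.6, 'z': array([70.7, 75.3, 78.7]), 'n': 665}
spk {'c': array([ 624. , -145.3]), 's': array([63.8, 65. ]), 'long': -42.7, 'z': array([57.1, 61.9, 65.8]), 'n': 484}
obl {'c': array([459.8, 116.8]), 's': array([ 78.6, 140.2]), 'long': -81.3, 'z': array([11.4, 15.1, 19.1]), 'n': 830}
sq {'c': array([ 626.7, -147.5]), 's': array([84.6, 85.1]), 'long': 3.3, 'z': array([11.9, 15.5, 19.7]), 'n': 396}
rnd {'c': array([ 445. , -188.5]), 's': array([69.3, 88.6]), 'long': -15.0, 'z': array([11.5, 15.3, 19.2]), 'n': 184}
S meter {'c': array([464.9, 121. ]), 's': array([66.4, 66.7]), 'long': -89.6, 'z': array([61.5, 72.6, 74.7]), 'n': 367}
S spk {'c': array([ 626.8, -143.6]), 's': array([64.3, 64.5]), 'long': 60.1, 'z': array([53.1, 59.7, 62.1]), 'n': 415}
S sq {'c': array([ 628.9, -145.9]), 's': array([83.3, 84. ]), 'long': -87.6, 'z': array([10.7, 13.5, 22.7]), 'n': 432}
S obl {'c': array([461.6, 118. ]), 's': array([ 82.8, 140.7]), 'long': -81.3, 'z': array([10.6, 13.3, 22.4]), 'n': 479}
mat (623.1458129882812, 77.88147735595703) (0.0, 10.491294860839844) 0.0
```

View pics/crop1.png

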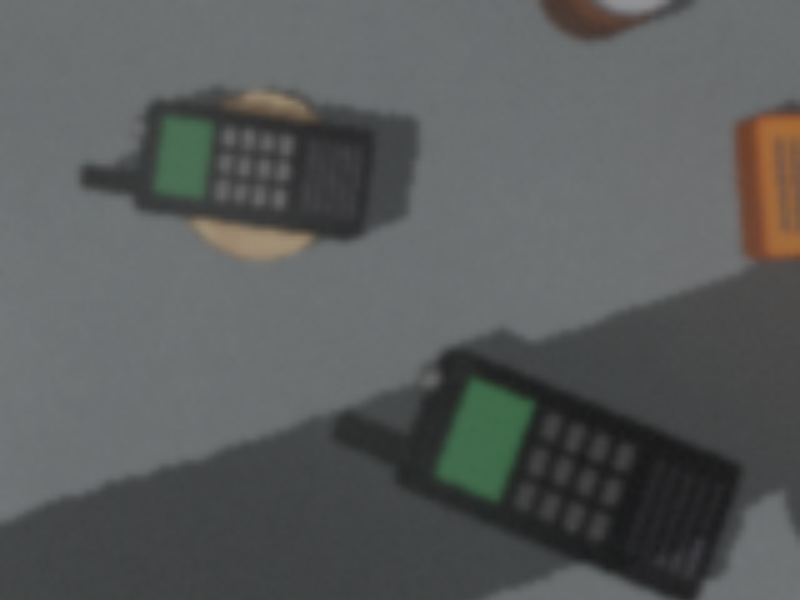

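```bash
cat >> h.py <<'E'
def go(x,y,z=None,yaw=None):
    "print remaining move in tool axes (mm,deg); yaw = world angle of tool y"
    s=r.get_state(); M=q2R(s['tcp_rot']); e=np.array(s['eef_pos'])*1000
    ty=M.as_matrix()[:,1]; a=np.degrees(np.arctan2(ty[1],ty[0]))
    d=np.array([x,y,e[2] if z is None else z])-e
    print('t',round(s['clock'],2),'tcp',e.round(1),'ty',round(a,2),'tool d',M.inv().apply(d).round(1), 'rz', None if yaw is None else round(-((yaw-a+90)%180-90),2),'grip',round(s['finger_gap']*85.4,1),round(s['finger_force'],1),'j6',round(s['qpos'][5],2),'tilt',np.degrees(M.as_matrix()[:2,2]).round(2))
E
python3 -m jog '[[[0,0,0,0,0,-8.4],[0,0,0,0,0,-8.4],[0,0,0,0,0,-8.4],[0,0,0,0,0,-8.4],[0,0,0,0,0,-8.4],[0,0,0,0,0,-8.4],[0,0,0,0,0,-8.4],[0,0,0,0,0,-8.4],[0,0,0,0,0,-8.4]]]' 85
python3 -m jog '[[[39,20.7,0,0,0,0],[39,20.7,0,0,0,0],[39,20.7,0,0,0,0],[39,20.7,0,0,0,0],[39,20.7,0,0,0,0],[39,20.7,0,0,0,0],[39,20.7,0,0,0,0],[39,20.7,0,0,0,0]]]'
python3 -m jog '[[[39,20.7,0,0,0,0],[39,20.7,0,0,0,0],[39,20.7,0,0,0,0],[39,20.7,0,0,0,0],[39,20.7,0,0,0,0],[39,20.7,0,0,0,0],[39,20.7,0,0,0,0],[0,0,0,0,0,0],[0,0,0,0,0,0]]]'
python3 -c "
from h import *
go(462,120,231,3.6)
f=grab('wrist'); print(np.array(f['hand_eye']).round(3)); cv2.imwrite('pics/w1.png',f['color'])
p=cloud(f); print(p[200,256],p[300,256],p[100,256],np.nanpercentile(p[...,2],[1,10,50,99]))
"
```

```text
clock: 1.05
eef_pos: [0.1703, -0.5229, 0.231]
tcp_rot: [-0.0, 0.682, 0.731, 0.0]
wrist_force: [0.4, -0.2, 0.4]
finger_gap: 0.997
finger_force: 0.0
clock: 1.85
eef_pos: [0.316, -0.1994, 0.2313]
tcp_rot: [0.0, 0.684, 0.729, 0.0]
wrist_force: [1.6, -0.0, 0.6]
finger_gap: 0.997
finger_force: 0.0
clock: 2.75
eef_pos: [0.4429, 0.0811, 0.2308]
tcp_rot: [-0.0, 0.684, 0.73, -0.0]
wrist_force: [-0.4, -0.1, 0.7]
finger_gap: 0.992
finger_force: 0.0
t 2.75 tcp [442.9  81.1 230.8] ty 3.75 tool d [37.6 21.6 -0.2] rz 0.15 grip 84.8 0.0 j6 0.03 tilt [-0.06 -0.02]
[[ 0.     0.962  0.271  0.069]
 [ 1.     0.    -0.001 -0.001]
 [-0.001  0.271 -0.962 -0.144]
 [ 0.     0.     0.     1.   ]]
[0.43776542 0.04558483 0.01646665] [ 0.44628465 -0.08781983  0.03831943] [0.43029414 0.16786925 0.01708221] [-7.78601709e-04  1.38533027e-04  1.50794794e-03  3.27826147e-01]
```

View pics/w1.png

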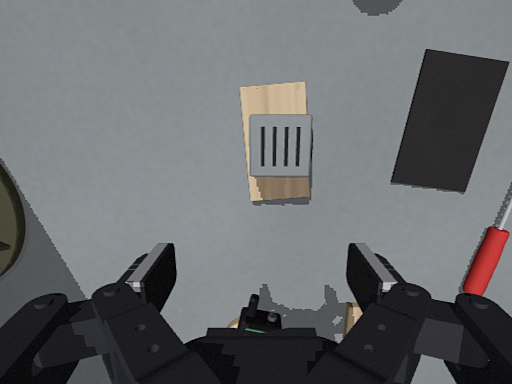

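The wrist view shows the meter at (280,146) on the oblong stand (275,143), and the empty mat at (450,120). I'll measure all three from this frame.

```bash
python3 -c "
from h import *
f=load('wrist'); p=cloud(f)
p[240:]=np.nan
print(rect(p,(.38,.55,.02,.22),.065,.09)); print(rect(p,(.36,.55,.02,.22),.010,.02)); print(rect(p,(.36,.55,.02,.22),.010,.09))
g=f['color'].max(2); m=np.zeros_like(g); m[40:205,380:512]=(g[40:205,380:512]<60)
m=cv2.morphologyEx(m,cv2.MORPH_OPEN,np.ones((5,5)))
q=p[m>0]; q=q[np.isfinite(q[:,0])]; print(cv2.minAreaRect((q[:,:2]*1000).astype(np.float32)),np.median(q[:,2]))
q=p[...][(p[...,2]>.068)&(p[...,1]>.0)&(p[...,0]>.38)&(p[...,0]<.55)]; print(np.percentile(q,[2,98],axis=0))
"
```

```text
{'c': array([459.4, 122. ]), 's': array([63.2, 65.6]), 'long': 3.6, 'z': array([74.4, 76. , 77.3]), 'n': 3901}
{'c': array([457.8, 117.8]), 's': array([ 78.1, 140.1]), 'long': -81.4, 'z': array([14.6, 15.9, 17.2]), 'n': 3602}
{'c': array([457.8, 117.8]), 's': array([ 78.1, 140.1]), 'long': -81.4, 'z': array([15. , 74.2, 77.1]), 'n': 7503}
((668.0805053710938, 154.76077270507812), (160.3515167236328, 101.56106567382812), 85.76124572753906) 0.0052366434869596246
[[0.42771092 0.09158375 0.0734789 ]
 [0.48964849 0.1522876  0.07763716]]
```

```bash
python3 -m jog '[[[39.7,19.1,0,0,0,0.15],[0,0,40,0,0,0],[0,0,40,0,0,0],[0,0,40,0,0,0],[0,0,0,0,0,0]]]'
python3 -c "
from h import *
go(459.4,122,28,3.6)"
```

```text
clock: 3.3
eef_pos: [0.4571, 0.1198, 0.1076]
tcp_rot: [-0.002, 0.686, 0.728, -0.003]
wrist_force: [0.1, 0.6, 1.2]
finger_gap: 0.992
finger_force: 0.0
t 3.3 tcp [457.1 119.8 107.6] ty 3.39 tool d [ 2.1  3.  79.5] rz -0.21 grip 84.7 0.0 j6 0.12 tilt [-0.44 -0.08]
```

```bash
python3 -m jog '[[[0,0,40,0,0,0],[0,0,36,0,0,0],[0,0,0,0,0,0],[0,0,0,0,0,0]]]'
python3 -c "
from h import *
go(459.4,122,28,3.6)"
```

```text
clock: 3.7
eef_pos: [0.4605, 0.121, 0.0374]
tcp_rot: [0.0, 0.686, 0.728, 0.001]
wrist_force: [-0.8, 0.2, 1.0]
finger_gap: 0.995
finger_force: 0.0
t 3.7 tcp [460.5 121.   37.4] ty 3.44 tool d [ 1.  -1.1  9.4] rz -0.16 grip 85.0 0.0 j6 0.12 tilt [0.07 0.01]
```

```bash
python3 -m jog '[[[1,-1,9,0,0,-0.16],[0,0,0,0,0,0],[0,0,0,0,0,0]]]'
python3 -m jog '[[[0,0,0,0,0,0],[0,0,0,0,0,0],[0,0,0,0,0,0],[0,0,0,0,0,0],[0,0,0,0,0,0],[0,0,0,0,0,0],[0,0,0,0,0,0],[0,0,0,0,0,0]]]' 55
python3 -c "
from h import *
go(459.4,122,28,3.6)"
```

```text
clock: 4.0
eef_pos: [0.4589, 0.1224, 0.0272]
tcp_rot: [0.0, 0.684, 0.729, 0.0]
wrist_force: [-0.1, -0.2, -0.2]
finger_gap: 0.996
finger_force: 0.0
clock: 4.8
eef_pos: [0.459, 0.1224, 0.027]
tcp_rot: [0.0, 0.684, 0.729, 0.0]
wrist_force: [-1.8, -0.3, 7.0]
finger_gap: 0.744
finger_force: 66.6
t 4.8 tcp [459.  122.4  27. ] ty 3.65 tool d [-0.5  0.4 -1. ] rz 0.05 grip 63.6 66.6 j6 0.12 tilt [0.06 0.01]
```

```bash
python3 -m jog '[[[0,0,-20,0,0,0],[0,0,-40,0,0,0],[0,0,-40,0,0,0],[4,33,0,0,0,0],[4,33,0,0,0,0],[4,33,0,0,0,0],[4,33,0,0,0,0],[4,33,0,0,0,0],[0,33,0,0,0,0],[0,0,0,0,0,0],[0,0,0,0,0,0]]]'
python3 -c "
from h import *
go(658,155,17,3.6)"
```

```text
clock: 5.9
eef_pos: [0.6545, 0.1548, 0.125]
tcp_rot: [-0.001, 0.684, 0.729, -0.001]
wrist_force: [-0.8, -0.0, -4.5]
finger_gap: 0.744
finger_force: 68.9
t 5.9 tcp [654.5 154.8 125. ] ty 3.64 tool d [  0.    3.8 108. ] rz 0.04 grip 63.5 68.9 j6 0.11 tilt [-0.13 -0.02]
```

```bash
python3 -m jog '[[[0,3,40,0,0,0],[0,0,40,0,0,0],[0,0,20,0,0,0],[0,0,4,0,0,0],[0,0,0,0,0,0],[0,0,0,0,0,0]]]'
python3 -c "
from h import *
go(658,155,16.5,3.6)"
```

```text
clock: 6.5
eef_pos: [0.6585, 0.1553, 0.0243]
tcp_rot: [0.001, 0.684, 0.729, 0.001]
wrist_force: [-0.1, -0.5, -3.5]
finger_gap: 0.744
finger_force: 68.6
t 6.5 tcp [658.5 155.3  24.3] ty 3.65 tool d [-0.2 -0.6  7.8] rz 0.05 grip 63.5 68.6 j6 0.11 tilt [0.15 0.03]
```

```bash
python3 -m jog '[[[0,0,5,0,0,0],[0,0,2,0,0,0],[0,0,0.5,0,0,0],[0,0,0,0,0,0],[0,0,0,0,0,0]]]'
```

```text
clock: 7.0
eef_pos: [0.6582, 0.1551, 0.0161]
tcp_rot: [0.0, 0.684, 0.729, 0.0]
wrist_force: [-2.9, -0.5, 5.7]
finger_gap: 0.74
finger_force: 70.1
```

```bash
python3 -m jog '[[[0,0,0,0,0,0],[0,0,0,0,0,0],[0,0,0,0,0,0],[0,0,0,0,0,0],[0,0,-20,0,0,0],[0,0,-40,0,0,0],[0,0,-40,0,0,0],[0,0,-40,0,0,0],[0,0,-40,0,0,0],[0,0,-34,0,0,0]]]' 85
python3 -m jog '[[[-32.5,-21.8,0,0,0,0],[-32.5,-21.8,0,0,0,0],[-32.5,-21.8,0,0,0,0],[-32.5,-21.8,0,0,0,0],[-32.5,-21.8,0,0,0,0],[-32.5,-21.8,0,0,0,0],[-32.5,-21.8,0,0,0,0],[-32.5,-21.8,0,0,0,0],[-32.5,-21.8,0,0,0,0],[-32.5,-21.8,0,0,0,0],[-32.5,-21.8,0,0,0,6.2],[0,0,0,0,0,6.2]]]'
python3 -m jog '[[[0,0,0,0,0,0],[0,0,0,0,0,0]]]'
python3 -c "
from h import *
go(442,-217,231,-8.8)
f=grab('wrist'); cv2.imwrite('pics/w2.png',f['color'])
p=cloud(f); p[240:]=np.nan
nb=(.34,.56,-.28,-.06)
print('radio',rect(p,nb,.040,.07,11)); print('rnd',rect(p,nb,.011,.020,3))
q=p[(p[...,0]>nb[0])&(p[...,0]<nb[1])&(p[...,1]>nb[2])&(p[...,1]<nb[3])&(p[...,2]>.012)&(p[...,2]<.019)]
h=cv2.convexHull((q[:,:2]*1000).astype(np.float32)); print(cv2.minEnclosingCircle(h))
"
```

```text
clock: 8.0
eef_pos: [0.6579, 0.1551, 0.2314]
tcp_rot: [0.0, 0.684, 0.729, 0.001]
wrist_force: [-0.1, 0.6, -0.3]
finger_gap: 0.997
finger_force: 0.0
clock: 9.2
eef_pos: [0.4395, -0.2199, 0.229]
tcp_rot: [0.0, 0.762, 0.648, -0.0]
wrist_force: [1.3, 0.4, -1.0]
finger_gap: 0.993
finger_force: 0.0
clock: 9.4
eef_pos: [0.4415, -0.2167, 0.2289]
tcp_rot: [0.0, 0.758, 0.652, 0.0]
wrist_force: [-0.1, 0.1, 0.1]
finger_gap: 0.996
finger_force: 0.0
t 9.4 tcp [ 441.5 -216.7  228.9] ty -8.56 tool d [-0.2  0.6 -2.1] rz 0.24 grip 85.1 0.0 j6 -0.38 tilt [ 0.01 -0.  ]
radio {'c': array([ 445.8, -176.2]), 's': array([ 58.1, 118.2]), 'long': 81.1, 'z': array([48.4, 50.2, 51.8]), 'n': 5348}
rnd {'c': array([ 422.4, -223.5]), 's': array([ 88.9, 166.9]), 'long': 62.0, 'z': array([14.5, 16. , 17.3]), 'n': 745}
((411.0599060058594, -216.1747589111328), 91.43260955810547)
```

View pics/w2.png

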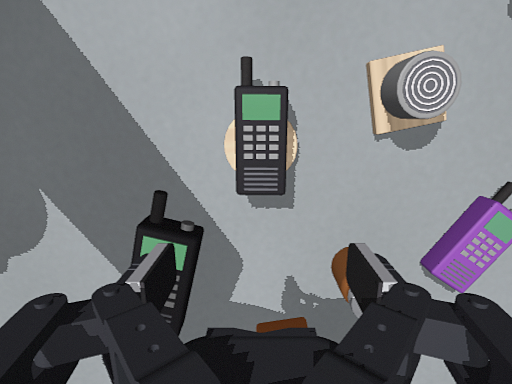

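The wrist view shows the radio at (262,140) on the round stand, antenna up (+y), and the speaker at (420,85) on the square stand. The big black radio at (165,255) stays. Grasping the radio across its width.

```bash
python3 -m jog '[[[40.7,-1.8,0,0,0,0.3],[0,0,40,0,0,0],[0,0,40,0,0,0],[0,0,40,0,0,0],[0,0,40,0,0,0],[0,0,20,0,0,0],[0,0,0,0,0,0],[0,0,0,0,0,0]]]'
python3 -c "
from h import *
go(445.8,-176.2,18,-8.9)"
```

```text
clock: 10.25
eef_pos: [0.4462, -0.1762, 0.0494]
tcp_rot: [0.0, 0.76, 0.65, 0.0]
wrist_force: [0.2, -0.8, 0.7]
finger_gap: 1.0
finger_force: 0.0
t 10.25 tcp [ 446.2 -176.2   49.4] ty -8.93 tool d [-0.1 -0.4 31.4] rz -0.03 grip 85.4 0.0 j6 -0.3 tilt [ 0.02 -0.01]
```

```bash
python3 -m jog '[[[0,0,26,0,0,0],[0,0,5,0,0,0],[0,0,0,0,0,0],[0,0,0,0,0,0]]]'
python3 -m jog '[[[0,0,0,0,0,0],[0,0,0,0,0,0],[0,0,0,0,0,0],[0,0,0,0,0,0],[0,0,0,0,0,0],[0,0,0,0,0,0],[0,0,0,0,0,0],[0,0,0,0,0,0]]]' 48
python3 -c "
from h import *
go(445.8,-176.2,18,-8.9)"
```

```text
clock: 10.65
eef_pos: [0.4464, -0.1767, 0.0191]
tcp_rot: [0.001, 0.761, 0.649, 0.0]
wrist_force: [0.2, -1.2, 0.6]
finger_gap: 0.997
finger_force: 0.0
clock: 11.45
eef_pos: [0.4462, -0.1767, 0.0189]
tcp_rot: [0.001, 0.761, 0.649, 0.0]
wrist_force: [-1.4, 0.7, 9.6]
finger_gap: 0.671
finger_force: 64.6
t 11.45 tcp [ 446.2 -176.7   18.9] ty -9.05 tool d [ 0.4 -0.5  0.9] rz -0.15 grip 57.3 64.6 j6 -0.3 tilt [ 0.08 -0.04]
```

```bash
python3 -m jog '[[[0,0,-20,0,0,0],[0,0,-40,0,0,0],[0,0,-40,0,0,0],[36.6,-4.35,0,0,0,0],[36.6,-4.35,0,0,0,0],[36.6,-4.35,0,0,0,0],[36.6,-4.35,0,0,0,0],[36.6,-4.35,0,0,0,0],[36.6,-4.35,0,0,0,0],[36.6,-4.35,0,0,0,0],[36.6,-4.35,0,0,0,0]]]'
python3 -m jog '[[[0,0,0,0,0,-5.9],[0,0,0,0,0,-5.9],[0,0,0,0,0,-5.9],[0,0,0,0,0,0],[0,0,0,0,0,0]]]'
python3 -c "
from h import *
go(457.8,117.8,18.9,8.6)"
```

```text
clock: 12.55
eef_pos: [0.4571, 0.1197, 0.118]
tcp_rot: [-0.0, 0.761, 0.649, -0.0]
wrist_force: [0.3, -0.7, -1.9]
finger_gap: 0.669
finger_force: 65.9
clock: 13.05
eef_pos: [0.4573, 0.1181, 0.1178]
tcp_rot: [-0.0, 0.653, 0.757, -0.0]
wrist_force: [-1.1, -0.5, -3.4]
finger_gap: 0.665
finger_force: 65.7
t 13.05 tcp [457.3 118.1 117.8] ty 8.47 tool d [-0.4  0.5 98.9] rz -0.13 grip 56.8 65.7 j6 0.03 tilt [-0.01 -0.  ]
```

```bash
python3 -m jog '[[[-0.8,0.5,40,0,0,-0.1],[0,0,36,0,0,0],[0,0,15,0,0,0],[0,0,0,0,0,0],[0,0,0,0,0,0]]]'
python3 -c "
from h import *
go(457.8,117.3,18.9,8.6)"
```

```text
clock: 13.55
eef_pos: [0.4584, 0.1175, 0.0274]
tcp_rot: [0.0, 0.652, 0.758, 0.0]
wrist_force: [0.7, -0.6, -2.7]
finger_gap: 0.668
finger_force: 65.5
t 13.55 tcp [458.4 117.5  27.4] ty 8.66 tool d [-0.1 -0.6  8.5] rz 0.06 grip 57.1 65.5 j6 0.02 tilt [0.02 0.01]
```

```bash
python3 -m jog '[[[0,-0.5,5,0,0,0],[0,0,2,0,0,0],[0,0,1.2,0,0,0],[0,0,0,0,0,0],[0,0,0,0,0,0]]]'
```

```text
clock: 14.05
eef_pos: [0.4577, 0.1174, 0.0189]
tcp_rot: [0.0, 0.651, 0.759, 0.0]
wrist_force: [-1.2, -0.6, 0.9]
finger_gap: 0.669
finger_force: 66.1
```

```bash
python3 -m jog '[[[0,0,0,0,0,0],[0,0,0,0,0,0],[0,0,0,0,0,0],[0,0,0,0,0,0],[0,0,-20,0,0,0],[0,0,-40,0,0,0],[0,0,-40,0,0,0],[0,0,-40,0,0,0],[0,0,-40,0,0,0],[-40,0,-32,0,0,0],[0,0,0,0,0,0],[0,0,0,0,0,0]]]' 85
python3 -c "
from h import *
go(442,-217,231,-4)
f=grab('wrist'); p=cloud(f); p[240:]=np.nan
nb=(.36,.55,.02,.24)
print('radio',rect(p,nb,.040,.07,11)); print('obl',rect(p,nb,.011,.020,3)); print('all',rect(p,nb,.011,.07,9))
cv2.imwrite('pics/w3.png',f['color'])"
```

```text
clock: 15.25
eef_pos: [0.4635, 0.0784, 0.23]
tcp_rot: [0.0, 0.652, 0.759, 0.0]
wrist_force: [0.0, -0.4, -0.5]
finger_gap: 0.995
finger_force: 0.0
t 15.25 tcp [463.5  78.4 230. ] ty 8.67 tool d [-288.8  -65.8   -1. ] rz 12.67 grip 84.9 0.0 j6 -0.06 tilt [0.05 0.01]
radio {'c': array([456.3, 117.3]), 's': array([ 57.9, 119.3]), 'long': -81.1, 'z': array([48.4, 50.3, 51.8]), 'n': 5225}
obl {'c': array([457.7, 118. ]), 's': array([ 78.2, 139.8]), 'long': -81.5, 'z': array([14.4, 15.9, 17.2]), 'n': 1583}
all {'c': array([456.3, 127.3]), 's': array([ 78.2, 159.8]), 'long': -81.5, 'z': array([15.2, 49.8, 51.7]), 'n': 7542}
```

View pics/w3.png

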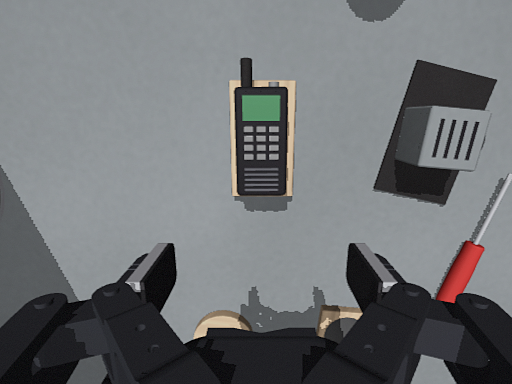

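Wrist view: the radio at (262,140) lies centred and square on the oblong stand, within 1.5 mm. The meter is upright on the mat at (450,140). Next: look at the speaker and the round stand.

```bash
python3 -m jog '[[[-37,-1,0,0,0,0],[-37,-1,0,0,0,0],[-37,-1,0,0,0,0],[-37,-1,0,0,0,0],[-37,-1,0,0,0,0],[-37,-1,0,0,0,0],[-37,-1,0,0,0,0],[-37,-1,0,0,0,5],[0,0,0,0,0,0],[0,0,0,0,0,0]]]'
python3 -c "
from h import *
f=grab('wrist'); p=cloud(f); p[240:]=np.nan
cv2.imwrite('pics/w4.png',f['color'])
a=(.37,.53,-.26,-.1)
print('rnd',rect(p,a,.010,.022,3)); 
q=p[(p[...,0]>a[0])&(p[...,0]<a[1])&(p[...,1]>a[2])&(p[...,1]<a[3])&(p[...,2]>.012)&(p[...,2]<.02)]
print(cv2.minEnclosingCircle((q[:,:2]*1000).astype(np.float32)),q.mean(0))
b=(.55,.72,-.24,-.06)
print('spk',rect(p,b,.055,.07,3)); print('sq',rect(p,b,.011,.020,3))
q=p[(p[...,0]>b[0])&(p[...,0]<b[1])&(p[...,1]>b[2])&(p[...,1]<b[3])&(p[...,2]>.055)]
print(cv2.minEnclosingCircle((q[:,:2]*1000).astype(np.float32)))
go(626,-145,22,3.5)"
```

```text
clock: 16.3
eef_pos: [0.5003, -0.2145, 0.2283]
tcp_rot: [-0.001, 0.684, 0.73, -0.0]
wrist_force: [-0.2, 1.2, 0.0]
finger_gap: 0.991
finger_force: 0.0
rnd {'c': array([ 444.2, -182.2]), 's': array([88.2, 88.3]), 'long': 3.4, 'z': array([14.6, 15.9, 17.2]), 'n': 4238}
((444.5252380371094, -182.5448455810547), 44.843502044677734) [ 0.44464133 -0.18108366  0.01590654]
spk {'c': array([ 621.9, -143.8]), 's': array([64.5, 65. ]), 'long': 49.8, 'z': array([60.6, 62.8, 64.3]), 'n': 3233}
sq {'c': array([ 624.4, -146.4]), 's': array([83.8, 84. ]), 'long': -87.1, 'z': array([14.3, 16. , 17.4]), 'n': 1695}
((622.0693969726562, -143.85585021972656), 32.76311492919922)
t 16.35 tcp [ 500.5 -214.   228.7] ty 3.82 tool d [ 60.2 130.2 206.5] rz 0.32 grip 84.8 0.0 j6 -0.54 tilt [-0.1   0.06]
```

View pics/w4.png

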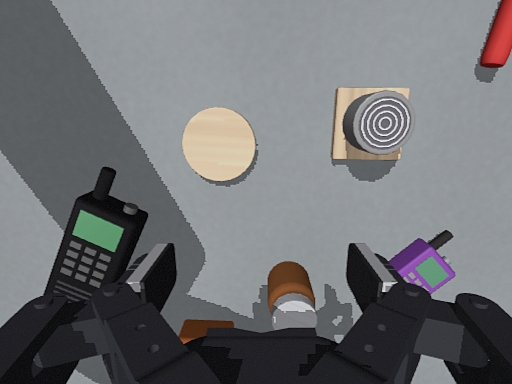

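Wrist view: the round stand at (219,144) is empty, and the speaker at (383,122) is on the square stand. Going for the speaker.

```bash
python3 -m jog '[[[15.5,31.5,0,0,0,0],[15.5,31.5,0,0,0,0],[15.5,31.5,0,0,0,0],[15.5,31.5,0,0,0,0],[0,0,40,0,0,0],[0,0,40,0,0,0],[0,0,40,0,0,0],[0,0,20,0,0,0],[0,0,0,0,0,0],[0,0,0,0,0,0]]]'
python3 -c "
from h import *
go(622,-143.8,22,3.6)"
```

```text
clock: 17.35
eef_pos: [0.6226, -0.1438, 0.0907]
tcp_rot: [0.0, 0.683, 0.73, 0.0]
wrist_force: [0.0, -0.4, 0.6]
finger_gap: 0.997
finger_force: 0.0
t 17.35 tcp [ 622.6 -143.8   90.7] ty 3.84 tool d [ 0.1 -0.6 68.7] rz 0.24 grip 85.2 0.0 j6 -0.35 tilt [ 0.03 -0.  ]
```

```bash
python3 -m jog '[[[0,-0.6,40,0,0,0.2],[0,0,24,0,0,0],[0,0,4,0,0,0],[0,0,0,0,0,0],[0,0,0,0,0,0]]]'
python3 -m jog '[[[0,0,0,0,0,0],[0,0,0,0,0,0],[0,0,0,0,0,0],[0,0,0,0,0,0],[0,0,0,0,0,0],[0,0,0,0,0,0],[0,0,0,0,0,0],[0,0,0,0,0,0]]]' 56
python3 -c "
from h import *
go(622,-143.8,22,3.6)"
```

```text
clock: 17.85
eef_pos: [0.6228, -0.1451, 0.0243]
tcp_rot: [0.001, 0.685, 0.729, 0.001]
wrist_force: [0.6, 0.1, 0.6]
finger_gap: 0.993
finger_force: 0.0
clock: 18.65
eef_pos: [0.6227, -0.1451, 0.024]
tcp_rot: [0.001, 0.685, 0.729, 0.001]
wrist_force: [-0.8, 1.6, 9.7]
finger_gap: 0.753
finger_force: 65.5
t 18.65 tcp [ 622.7 -145.1   24. ] ty 3.55 tool d [ 1.4 -0.6  2. ] rz -0.05 grip 64.3 65.5 j6 -0.35 tilt [ 0.18 -0.05]
```

```bash
python3 -m jog '[[[0,0,-20,0,0,0],[0,0,-40,0,0,0],[0,0,-30,0,0,0],[-5.5,-36,0,0,0,0],[-5.5,-36,0,0,0,0],[-5.5,-36,0,0,0,0],[-5.5,-36,0,0,0,0],[-5.5,-36,0,0,0,0],[0,0,0,0,0,0],[0,0,30,0,0,0],[0,0,0,0,0,0],[0,0,0,0,0,0]]]'
python3 -c "
from h import *
go(444.4,-183.6,24,3.6)"
```

```text
clock: 19.85
eef_pos: [0.4439, -0.1834, 0.0822]
tcp_rot: [-0.0, 0.685, 0.729, -0.0]
wrist_force: [0.2, 0.6, -2.4]
finger_gap: 0.757
finger_force: 68.3
t 19.85 tcp [ 443.9 -183.4   82.2] ty 3.56 tool d [-0.2  0.5 58.2] rz -0.04 grip 64.7 68.3 j6 -0.53 tilt [-0.04  0.02]
```

```bash
python3 -m jog '[[[0,0.5,36,0,0,0],[0,0,14,0,0,0],[0,0,3,0,0,0],[0,0,0,0,0,0],[0,0,0,0,0,0]]]'
python3 -c "
from h import *
go(444.4,-183.6,24,3.6)"
```

```text
clock: 20.35
eef_pos: [0.445, -0.1838, 0.0302]
tcp_rot: [0.001, 0.685, 0.729, 0.0]
wrist_force: [1.2, -0.4, -3.2]
finger_gap: 0.757
finger_force: 68.6
t 20.35 tcp [ 445.  -183.8   30.2] ty 3.56 tool d [ 0.2 -0.6  6.2] rz -0.04 grip 64.6 68.6 j6 -0.53 tilt [ 0.1  -0.05]
```

```bash
python3 -m jog '[[[0,-0.5,3.5,0,0,0],[0,0,2,0,0,0],[0,0,0.7,0,0,0],[0,0,0,0,0,0],[0,0,0,0,0,0]]]'
```

```text
clock: 20.85
eef_pos: [0.4439, -0.1836, 0.0239]
tcp_rot: [0.0, 0.685, 0.729, 0.0]
wrist_force: [-8.6, 3.1, 16.7]
finger_gap: 0.757
finger_force: 71.0
```

```bash
python3 -m jog '[[[0,0,0,0,0,0],[0,0,0,0,0,0],[0,0,0,0,0,0],[0,0,0,0,0,0],[0,0,-20,0,0,0],[0,0,-40,0,0,0],[0,0,-40,0,0,0],[0,0,-40,0,0,0],[0,0,-40,0,0,0],[-40,20,-26,0,0,0],[0,0,0,0,0,0],[0,0,0,0,0,0]]]' 85
python3 -c "
from h import *
f=grab('wrist'); p=cloud(f); p[240:]=np.nan
cv2.imwrite('pics/w5.png',f['color'])
a=(.37,.53,-.26,-.1)
q=p[(p[...,0]>a[0])&(p[...,0]<a[1])&(p[...,1]>a[2])&(p[...,1]<a[3])]
for lo,hi in((.012,.02),(.055,.08)): print(cv2.minEnclosingCircle((q[(q[:,2]>lo)&(q[:,2]<hi)][:,:2]*1000).astype(np.float32)), rect(p,a,lo,hi,3))
print('sq',rect(p,(.55,.72,-.24,-.06),.011,.020,3))
go(652,115,228,3.6)"
```

```text
clock: 22.05
eef_pos: [0.4653, -0.2211, 0.2274]
tcp_rot: [-0.0, 0.685, 0.728, -0.0]
wrist_force: [-1.0, 0.4, -0.7]
finger_gap: 0.995
finger_force: 0.0
((444.2586669921875, -182.50535583496094), 44.94644546508789) {'c': array([ 448.2, -178.6]), 's': array([78.6, 88.9]), 'long': -45.5, 'z': array([14.5, 15.9, 17.2]), 'n': 1261}
((442.4069519042969, -182.54904174804688), 32.95003890991211) {'c': array([ 442.3, -182. ]), 's': array([64. , 65.2]), 'long': 3.3, 'z': array([60.7, 62.6, 64.2]), 'n': 2983}
sq {'c': array([ 624.5, -146.7]), 's': array([83.5, 84.3]), 'long': 3.3, 'z': array([14.7, 16.1, 17.4]), 'n': 5174}
t 22.1 tcp [ 464.9 -220.6  226.7] ty 3.53 tool d [323.4 207.4  -1.2] rz -0.07 grip 84.8 0.0 j6 -0.58 tilt [-0.09  0.05]
```

View pics/w5.png

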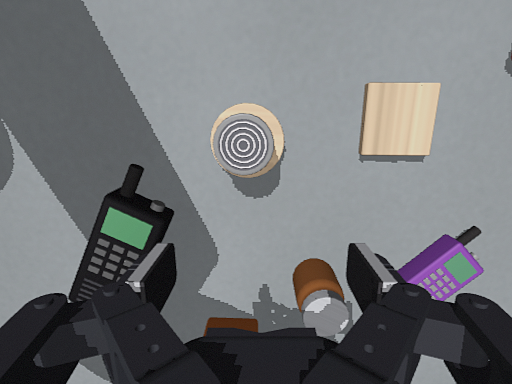

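Wrist view: the speaker at (245,144) is centred on the round stand within 2 mm, and the square stand at (400,119) is empty. Fetching the meter.

```bash
python3 -m jog '[[[33,19.6,0,0,0,0],[33,19.6,0,0,0,0],[33,19.6,0,0,0,0],[33,19.6,0,0,0,0],[33,19.6,0,0,0,0],[33,19.6,0,0,0,0],[33,19.6,0,0,0,0],[33,19.6,0,0,0,0],[33,19.6,0,0,0,0],[33,19.6,0,0,0,0],[33,19.6,0,0,0,0],[0,0,0,0,0,0]]]'
python3 -m jog '[[[0,0,40,0,0,0],[0,0,40,0,0,0],[0,0,40,0,0,0],[0,0,0,0,0,0],[0,0,0,0,0,0]]]'
python3 -c "
from h import *
go(658.2,154.9,16.5,3.6)"
```

```text
clock: 23.3
eef_pos: [0.6578, 0.1591, 0.2253]
tcp_rot: [-0.001, 0.683, 0.73, -0.001]
wrist_force: [-0.2, 0.4, 0.3]
finger_gap: 0.994
finger_force: 0.0
clock: 23.8
eef_pos: [0.6578, 0.1547, 0.1083]
tcp_rot: [-0.0, 0.685, 0.729, -0.0]
wrist_force: [-0.5, 0.5, 1.6]
finger_gap: 0.995
finger_force: 0.0
t 23.8 tcp [657.8 154.7 108.3] ty 3.55 tool d [ 0.2  0.5 91.8] rz -0.05 grip 85.0 0.0 j6 0.11 tilt [-0.06 -0.01]
```

```bash
python3 -m jog '[[[0,0.4,40,0,0,0],[0,0,36,0,0,0],[0,0,14,0,0,0],[0,0,0,0,0,0],[0,0,0,0,0,0]]]'
python3 -m jog '[[[0,0,0,0,0,0],[0,0,0,0,0,0],[0,0,0,0,0,0],[0,0,0,0,0,0],[0,0,0,0,0,0],[0,0,0,0,0,0],[0,0,0,0,0,0],[0,0,0,0,0,0]]]' 55
python3 -c "
from h import *
go(658.2,154.9,16.5,3.6)"
```

```text
clock: 24.3
eef_pos: [0.6598, 0.155, 0.0205]
tcp_rot: [0.001, 0.685, 0.729, 0.001]
wrist_force: [0.6, -0.9, 0.2]
finger_gap: 0.995
finger_force: 0.0
clock: 25.1
eef_pos: [0.6595, 0.155, 0.0203]
tcp_rot: [0.001, 0.685, 0.729, 0.001]
wrist_force: [-0.5, 1.1, 6.8]
finger_gap: 0.74
finger_force: 67.4
t 25.1 tcp [659.5 155.   20.3] ty 3.55 tool d [ 0.  -1.4  3.7] rz -0.05 grip 63.2 67.4 j6 0.11 tilt [0.18 0.04]
```

```bash
python3 -m jog '[[[0,0,-20,0,0,0],[0,0,-40,0,0,0],[0,0,-40,0,0,0],[-37.3,-6.7,0,0,0,0],[-37.3,-6.7,0,0,0,0],[-37.3,-6.7,0,0,0,0],[-37.3,-6.7,0,0,0,0],[-37.3,-6.7,0,0,0,0],[-37.3,-6.7,0,0,0,0],[-37.3,-6.7,0,0,0,0],[-37.3,-6.7,0,0,0,0]]]'
python3 -m jog '[[[0,0,0,0,0,0.3],[0,0,40,0,0,0],[0,0,0,0,0,0],[0,0,0,0,0,0]]]'
python3 -c "
from h import *
go(624.4,-146.3,31.3,3.2)"
```

```text
clock: 26.2
eef_pos: [0.6231, -0.1479, 0.1185]
tcp_rot: [0.0, 0.685, 0.729, 0.0]
wrist_force: [0.4, -1.4, -4.2]
finger_gap: 0.743
finger_force: 68.0
clock: 26.6
eef_pos: [0.6233, -0.1459, 0.0782]
tcp_rot: [-0.001, 0.687, 0.727, -0.0]
wrist_force: [0.1, -0.9, -3.4]
finger_gap: 0.74
finger_force: 68.9
t 26.6 tcp [ 623.3 -145.9   78.2] ty 3.27 tool d [-0.5  1.1 46.9] rz 0.07 grip 63.2 68.9 j6 -0.34 tilt [-0.07  0.02]
```

```bash
python3 -m jog '[[[-0.4,0.5,30,0,0,0],[0,0,10,0,0,0],[0,0,0,0,0,0],[0,0,0,0,0,0]]]'
python3 -c "
from h import *
go(624.4,-146.3,31.3,3.2)"
```

```text
clock: 27.0
eef_pos: [0.6246, -0.1467, 0.0392]
tcp_rot: [0.001, 0.687, 0.727, 0.0]
wrist_force: [0.1, 0.5, -3.8]
finger_gap: 0.741
finger_force: 69.1
t 27.0 tcp [ 624.6 -146.7   39.2] ty 3.26 tool d [ 0.4 -0.2  7.9] rz 0.06 grip 63.3 69.1 j6 -0.34 tilt [ 0.08 -0.02]
```

```bash
python3 -m jog '[[[0.3,-0.2,5,0,0,0],[0,0,2,0,0,0],[0,0,0.8,0,0,0],[0,0,0,0,0,0],[0,0,0,0,0,0]]]'
```

```text
clock: 27.5
eef_pos: [0.6241, -0.1465, 0.0312]
tcp_rot: [0.0, 0.687, 0.727, 0.0]
wrist_force: [-4.8, 1.8, 5.7]
finger_gap: 0.742
finger_force: 70.1
```

Contact, so I'll release, rise and check.

```bash
python3 -m jog '[[[0,0,0,0,0,0],[0,0,0,0,0,0],[0,0,0,0,0,0],[0,0,0,0,0,0],[0,0,-20,0,0,0],[0,0,-40,0,0,0],[0,0,-40,0,0,0],[0,0,-40,0,0,0],[0,0,-40,0,0,0],[-30,-30,-20,0,0,0],[0,0,0,0,0,0],[0,0,0,0,0,0]]]' 85
python3 -c "
from h import *
f=grab('wrist'); p=cloud(f); p[240:]=np.nan
cv2.imwrite('pics/w6.png',f['color'])
a=(.37,.53,-.26,-.1); b=(.55,.72,-.24,-.06)
print('meter',rect(p,b,.068,.09,3)); print('sq',rect(p,b,.011,.020,3))
print('spk',rect(p,a,.055,.08,3)); print('rnd',rect(p,a,.011,.02,3))
f=grab('scene'); cv2.imwrite('pics/s2.png',cv2.resize(f['color'],(768,576)))
p0=load('top'); f=grab('top'); p=cloud(f); print('T meter',rect(p,b,.065,.1)); print('T sq',rect(p,b,.009,.022)); print('T spk',rect(p,a,.052,.1)); print('T rnd',rect(p,a,.009,.022))
print(r.get_state()['wrist_force'])"
```

```text
clock: 28.7
eef_pos: [0.5953, -0.1785, 0.2303]
tcp_rot: [0.0, 0.687, 0.726, 0.0]
wrist_force: [0.5, -0.8, -0.1]
finger_gap: 0.993
finger_force: 0.0
meter {'c': array([ 623.8, -146.8]), 's': array([63.2, 65.9]), 'long': 3.1, 'z': array([74.3, 76. , 77.3]), 'n': 3855}
sq {'c': array([ 624.8, -146.2]), 's': array([82.1, 84. ]), 'long': 3.2, 'z': array([14.3, 15.8, 17.2]), 'n': 995}
spk {'c': array([ 442.8, -181.7]), 's': array([63.9, 65.9]), 'long': 2.1, 'z': array([60.1, 62.5, 64. ]), 'n': 2766}
rnd {'c': array([ 456.7, -177.1]), 's': array([63.3, 89.2]), 'long': -65.3, 'z': array([14.1, 15.8, 17.2]), 'n': 1300}
T meter {'c': array([ 646.5, -117.1]), 's': array([ 4.8, 18.3]), 'long': -18.2, 'z': array([71.8, 75.2, 76.4]), 'n': 12}
T sq {'c': array([ 649.4, -110.6]), 's': array([13.9, 33.3]), 'long': 1.8, 'z': array([12.5, 15.5, 18. ]), 'n': 49}Traceback (most recent call last):
  File "<string>", line 9, in <module>
    p0=load('top'); f=grab('top'); p=cloud(f); print('T meter',rect(p,b,.065,.1)); print('T sq',rect(p,b,.009,.022)); print('T spk',rect(p,a,.052,.1)); print('T rnd',rect(p
[... 377 characters left out ...]
                                                      ~~~~~~~~~~~~~^^^^^^^^^^^^^^^^^^
    return _quantile_unchecked(
        a, q, axis, out, overwrite_input, method, keepdims, weights)
    return _ureduce(a,
                    func=_quantile_ureduce_func,
    ...<5 lines>...
                    overwrite_input=overwrite_input,
                    method=method)
    r = func(a, **kwargs)
    result = _quantile(arr,
                       quantiles=q,
    ...<2 lines>...
                       out=out,
                       weights=wgt)
    slices_having_nans = np.isnan(arr[-1, ...])
                                  ~~~^^^^^^^^^
IndexError: index -1 is out of bounds for axis 0 with size 0
```

View pics/s2.png

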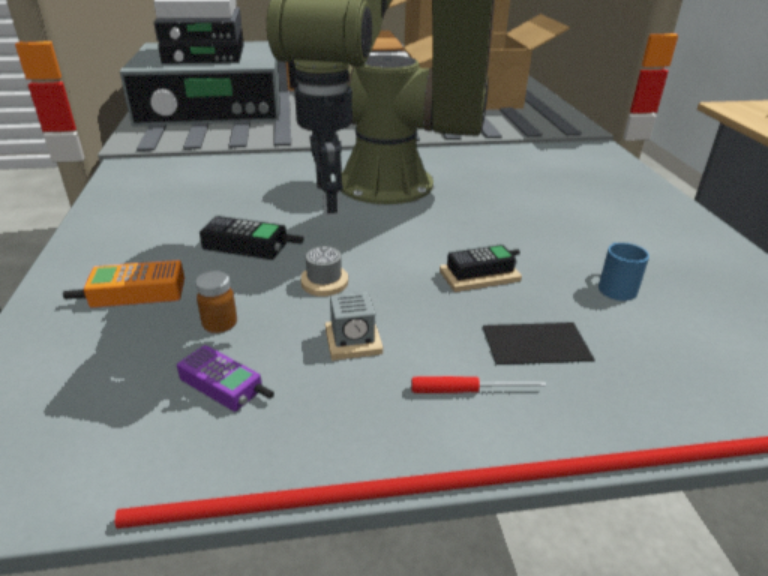

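View pics/w6.png

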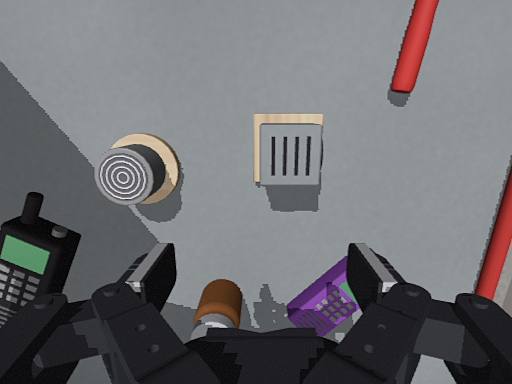

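The scene view shows the hand radio on the oblong stand (482,265), the speaker on the round (325,268) and the meter on the square (353,325), all upright. The mug, jar and screwdriver are where they were. The wrist depth puts every piece within 2 mm of its stand's centre, so I'm handing in.

```bash
python3 -c "
from workcell import r
print(r.finish_job())"
```

```text
the job is handed in; nothing more can be done
None
```

The job is handed in: the hand radio, meter and loudspeaker are each upright on their own stands, measured within about 2 mm of centre (the loudspeaker is the furthest off, by about 2 mm) and square, at about 29 s on the clock with the mug, jar and screwdriver left alone.

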